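Make up two water-testing field kits

TASK

Make up two water-testing kits from the stock on the bench: in the long three-compartment tray put the minute timer in the widest compartment, the larger amber bottle in the middle one and the blue tablet bottle in the narrowest; in the short two-compartment tray put the smaller amber bottle in the wider compartment and the green-lidded sample jar in the narrower. Each stands upright on the floor of its compartment, set down rather than dropped. Leave the clear bottle, the beaker and the measuring cylinder where they stand.

Things in the scene. Friction and masses are not known exactly. Their poses are not given: they have to be found in the camera images.
- long_tray: Long light-wood kit tray with grey-lined floors, fixed, 90 x 230 mm, open on top. Origin: centre of its underside; y along the row of three compartments, z up. Walls 5 mm thick, rims 16 mm and floors 4 mm above the bench. Compartments are 80 mm across (x), at x = 0: widest 86 mm along y, centre y = +67 mm; middle 70 mm, centre y = -16 mm; narrowest 54 mm, centre y = -83 mm.
- short_tray: Short light-wood kit tray with grey-lined floors, fixed, 76 x 141 mm, open on top. Origin: centre of its underside; y along the row of two compartments, z up. Walls 5 mm thick, rims 16 mm and floors 4 mm above the bench. Compartments are 66 mm across (x), at x = 0: wider 72 mm along y, centre y = +29.5 mm; narrower 54 mm, centre y = -38.5 mm.
- minute_timer: Round cream-coloured wind-up minute timer, 62 mm diameter at the base, 48 mm high; upper half about 58 mm in diameter from 22 to 48 mm (it does not turn here). About 160 g. Origin: centre of its underside, z up.
- large_amber_bottle: The larger of two amber reagent bottles, with an amber glass stopper: 52 mm diameter, 99 mm high; the straight body to be gripped reaches from 0 to 62 mm (shoulder and stopper above cannot be gripped). About 110 g. Origin: centre of its underside, z up.
- small_amber_bottle: The smaller of two amber reagent bottles, with a black stopper: 42 mm diameter, 84 mm high; the straight body to be gripped reaches from 0 to 53 mm (shoulder and stopper above cannot be gripped). About 110 g. Origin: centre of its underside, z up.
- tablet_bottle: Blue plastic tablet bottle with a white screw cap, 78 mm high; body 36 mm diameter up to 59 mm, cap 40 mm above it. About 50 g. Origin: centre of its underside, z up.
- sample_jar: Slim clear sample jar with a green screw lid, 37 mm diameter, 90 mm high; body 36 mm diameter up to 74 mm. About 90 g. Origin: centre of its underside, z up.
- clear_bottle: Clear glass reagent bottle with a glass stopper, 48 mm diameter, 92 mm high, standing among the stock. It belongs to no kit and stays. Origin: centre of its underside.
- beaker: Tall glass beaker with a stirring rod, 96 mm diameter, 166 mm high, at the right of the stock. Stays. Origin: centre of its underside.
- measuring_cylinder: Slender glass measuring cylinder on a 56 mm foot, 172 mm high, at the left of the stock. Stays. Origin: centre of its underside.
Things that resemble listed ones, but are neither listed nor needed, are in the scene too. Leave any red or turquoise look-alike of the large_amber_bottle alone.

How it is judged:
By the outcome, as a careful person would: the job done as asked, in the order asked, and still so for the second after the job is handed in, with the robot touching nothing.
It also fails if it takes over 118 s, if anything falls off the work surface, if the arm or the gripper's body presses on something with over 40 N, if the wrist force passes 120 N, or if a joint passes its speed limit or range.

ROBOT

A 6-joint arm with a two-finger parallel gripper is mounted at the origin on a cart in front of the work surface, level with it; the furniture and walls round the work are solid. World frame = base frame: x ahead of the robot, y to its left, z up, the work surface at z = 0. Lengths are in m, angles in degrees, forces in N, time in s.
With the tool pointing down it reaches from about 0.4 to 0.825 m from the base axis. Payload 7 kg.
Tool frame: the origin (TCP) lies on the centre line of the jaws, within the pads' length; the fingertips stand 19 mm ahead of it and the grasp point (between the pads) is the TCP (r.tip_extent is the distance from the TCP to the fingertips, in m); z points along the fingers, y is the line along which they close (so a half turn about z gives the same grasp; the last joint's range is limited). The gripper opens to 88 mm and grips with 3 to 60 N. Pads are 19 mm wide; open, the fingers measure 130 mm over their backs; the gripper's body (78 mm by 193 mm) begins 47 mm behind the grasp point.
Start: joints at [91.679, 20.546, 0.682, 0, -70.136, -16.507], TCP at [0.173, 0.652, 0.246] pointing down, gripper open.
Joint ranges: [-176.03, 176.03], [-82.01, 121.73], [-58.28, 71.71], [-173.87, 95.51], [-174.79, -0.11], [-173.66, 173.66]. Speed limits (degrees/s): [136.94, 136.94, 172.46, 180, 180, 180].

INTERFACE

Orientations are given as [roll, pitch, yaw] about the fixed x, y, z axes, in that order (R = Rz(yaw) Ry(pitch) Rx(roll)).
In Python, from plant import r gives the robot as it stands. The module is installed in compiled form; this text tells all that it offers.
- The arm moves only by the tool jog_arm, never from a script. Its argument "deltas" is a list that holds one entry, the list of rows, each a list of 5 numbers: the opening, from -1 (shut) to 1 (fully open), then the shift along the world's x, y, z in cm, then the turn about the world's z in rad. In form: [[[claw, dx, dy, dz, turn], ...]]. A call has 1 to 8 rows; each row shifts and turns the commanded pose from where the row before left it; what a row does not reach is not made up. A row lasts 1/8 s, in which the tool goes at most 62.5 mm and 10.7 degrees, less where a joint would pass 70% of its speed; a pose out of reach is approached as far as the arm can. A call with a gripper value outside its range is refused whole. The fingers move at their own pace and stop on an object; "force" is the grip in N (left out, the last holds). Time passes only in rows, so rows that do not move let the fingers close. It gives the time, the measured TCP pose, the force, the opening and the grip force at its end, in the units of the state.
- r.get_state(): the state, without advancing time (a new reading comes with each control period).
- r.capture(name): name is "side" or "top"; returns the picture (480x640x3 uint8, blue, green, red); there is no depth.
- r.camera_info(name): a dict with "fx", "fy", "cx", "cy" (pixels), "view" (4x4, takes a point from world to camera coordinates). Camera axes: x right, y up, looking along -z (the intrinsics and any distortion apply to the point x, -y, -z); pixel columns grow to the right and rows downward; lengths in m; the calibration is good to about 2 mm. A picture is of the moment at which its call begins. camera_info takes no time and is no camera call.
- r.close_job(): hands the job in; it is judged then, once.
The state is a dict: "time_s": time; "joints": joint angles; "qd": joint speeds; "joint_torque": joint torques, N m; "tcp_pos": TCP position; "eef_rot": TCP orientation; "contact_force": force on the tool from outside, world axes, zero at the start; "moment": the same for the moment, N m; "gripper_width": finger opening in m; "gripper_force": force on a finger pad.
Only numpy, scipy, OpenCV 4.12 (cv2) and the standard library are available. Lean on these libraries where they do the work, as an engineer would, in place of code of your own. Each camera call takes 0.05 s, during which the arm holds its last target. There are 200 camera calls.

## Working session

There is one attempt and no reset: what is moved stays moved. The work goes in short steps, Python scripts to look and compute and a tool call to move; the robot and the scene stay as the last step left them, time stands still between calls to the robot, and variables do not carry over. Pictures are saved under pics/ and viewed, at most 14 in all, crops included, and the job is handed in when it is done.

Besides the shell and the picture viewer there is one more tool, called as a command line: name --argument value ..., lists and objects as JSON in quotes. jog_arm: Moves the arm, as the interface text tells. Its arguments: {"type":"object","properties":{"deltas":{"type":"array"},"force":{"type":"number"}},"required":["deltas"]}

```bash
mkdir -p pics; python3 - <<'E'
from plant import r
import cv2
for n in("top","side"):
    cv2.imwrite(f"pics/{n}0.png",r.capture(n)); print(n,r.camera_info(n))
s=r.get_state();print(s["time_s"],s["tcp_pos"],s["eef_rot"],s["gripper_width"],r.tip_extent)
E
```

```text
top {'fx': 477.12633862153615, 'fy': 477.12633862153615, 'cx': 319.6390768314562, 'cy': 241.13353916191272, 'view': array([[ 0.05682512, -0.99837191,  0.00494332, -0.0378471 ],
       [ 0.97582672,  0.05658709,  0.21109266, -0.52004255],
       [-0.21102871, -0.00717154,  0.97745356, -1.25451878],
       [ 0.        ,  0.        ,  0.        ,  1.        ]])}
side {'fx': 536.107538770961, 'fy': 536.107538770961, 'cx': 310.0605251806878, 'cy': 242.0112476251059, 'view': array([[-0.9996112 , -0.01374539,  0.02425946,  0.53489446],
       [ 0.02768926, -0.59171954,  0.80566822, -0.03731142],
       [ 0.00328058,  0.8060267 ,  0.59187008, -1.53905568],
       [ 0.        ,  0.        ,  0.        ,  1.        ]])}
0.1 [0.17267198 0.6521344  0.24473333] [ 1.79917490e+02 -7.37558210e-03 -1.48354965e+01] 0.08781782786173678 0.019
```

View pics/top0.png

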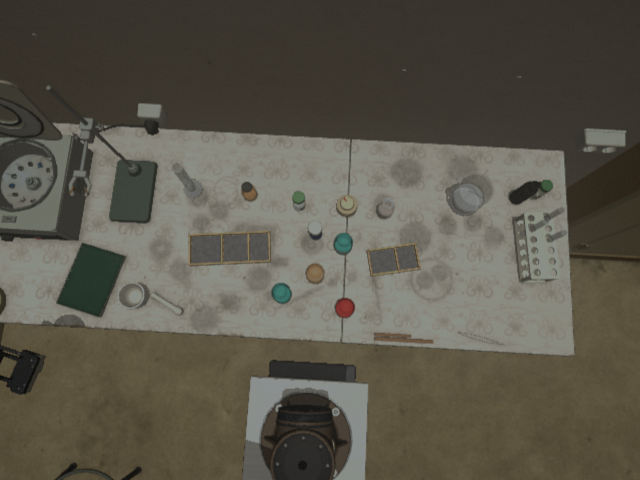

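View pics/side0.png

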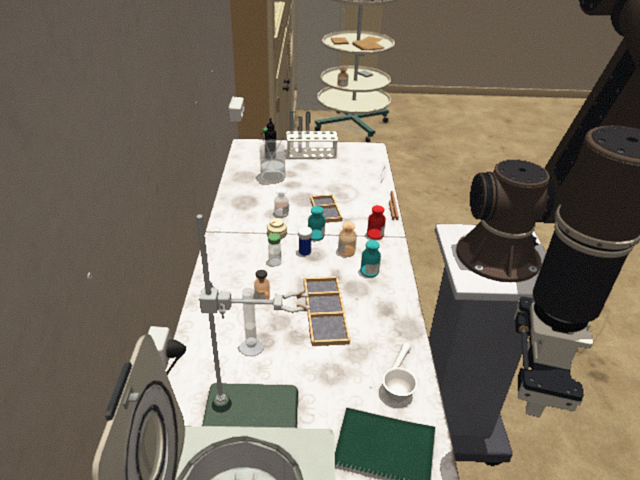

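Top: long tray at about (230,248), short tray (393,259), small amber (249,191), sample jar (299,200), timer (346,205), tablet bottle (315,230), large amber (315,273), clear bottle (384,209). Look-alikes are teal at (343,243) and (281,293), and red at (345,307). The side view agrees. I'll enlarge both.

```bash
cat > h.py <<'E'
import numpy as np, cv2
from plant import r
def proj(n,p):
    c=r.camera_info(n); q=c["view"]@np.append(p,1.); return np.array([c["cx"]+c["fx"]*q[0]/-q[2], c["cy"]-c["fy"]*q[1]/-q[2]])
def ray(n,u,v,z):
    c=r.camera_info(n); R=c["view"][:3,:3]; o=-R.T@c["view"][:3,3]
    d=R.T@np.array([(u-c["cx"])/c["fx"],-(v-c["cy"])/c["fy"],-1]); return o+d*(z-o[2])/d[2]
def crop(img,x0,y0,w,h,k,out,step=10):
    im=cv2.resize(img[y0:y0+h,x0:x0+w],None,fx=k,fy=k,interpolation=cv2.INTER_CUBIC)
    im=cv2.convertScaleAbs(im,alpha=1.5)
    for x in range(-(-x0//step)*step,x0+w,step):
        X=int((x-x0+.5)*k); cv2.line(im,(X,0),(X,6),(0,255,0),1); cv2.putText(im,str(x),(X-10,16),0,.33,(0,255,0),1)
    for y in range(-(-y0//step)*step,y0+h,step):
        Y=int((y-y0+.5)*k); cv2.line(im,(0,Y),(6,Y),(0,255,0),1); cv2.putText(im,str(y),(8,Y+4),0,.33,(0,255,0),1)
    cv2.imwrite(out,im)
E
python3 - <<'E'
from h import *
t=cv2.imread("pics/top0.png");s=cv2.imread("pics/side0.png")
crop(t,180,165,130,110,5,"pics/c1.png");crop(t,288,180,140,110,5,"pics/c2.png");crop(s,235,185,160,165,3.6,"pics/c3.png")
E
```

```text
(no output)
```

View pics/c1.png

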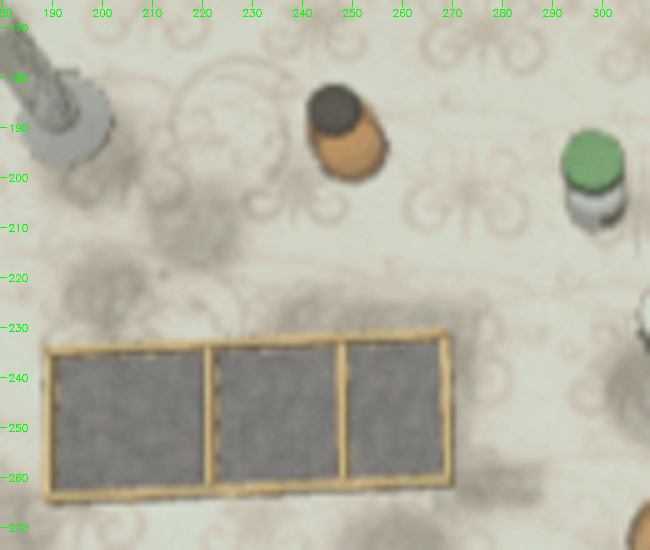

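View pics/c2.png

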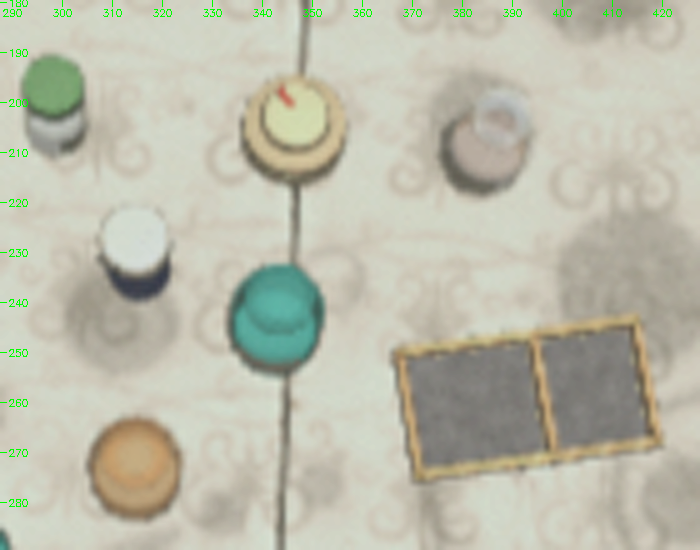

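View pics/c3.png

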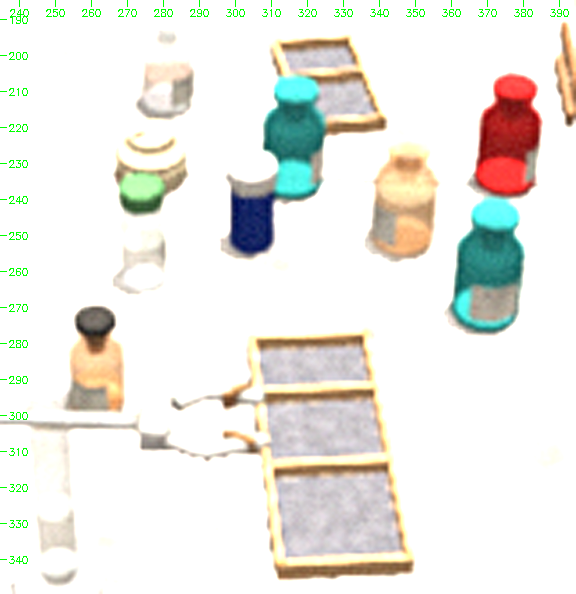

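Identity check on these crops. The large amber is the all-amber bottle with amber stopper: top (315,273), side (347,240). The small amber has the black stopper: top (247,187), side (262,285). Teal at top (343,243) and (281,293), and red at (345,307), are look-alikes. Both wide compartments lie to the left in the top picture. Next I'll fit positions.

```bash
cat > fit.py <<'E'
from h import *
from scipy.optimize import least_squares
A=np.linspace(0,2*np.pi,73)
def ext(n,x,y,st):
    P=np.array([proj(n,(x+R*np.cos(a),y+R*np.sin(a),z)) for R,z in st for a in A])
    return np.array([P[:,0].min(),P[:,0].max(),P[:,1].min(),P[:,1].max()])
c1=lambda *e:[e[0]/5+179.5,e[1]/5+179.5,e[2]/5+164.5,e[3]/5+164.5]
c2=lambda *e:[e[0]/5+287.5,e[1]/5+287.5,e[2]/5+179.5,e[3]/5+179.5]
c3=lambda *e:[e[0]/3.6+234.5,e[1]/3.6+234.5,e[2]/3.6+184.5,e[3]/3.6+184.5]
N=np.nan
O={"small":([(.021,0),(.021,.053),(.0125,.084)],c1(307,388,84,183),c3(70,123,308,N)),
"jar":([(.018,0),(.0185,.074),(.0185,.09)],c1(562,627,129,233),c3(119,165,172,292)),
"timer":([(.031,0),(.031,.022),(.029,.048)],c2(241,346,73,187),c3(115,187,131,195)),
"tablet":([(.018,0),(.02,.059),(.02,.078)],c2(99,172,205,300),c3(229,279,150,253)),
"large":([(.026,0),(.026,.062),(.016,.099)],c2(88,182,417,521),c3(374,436,143,256)),
"teal":([(.026,0),(.026,.062),(.016,.099)],c2(228,325,263,375),c3(263,326,75,197)),
"clear":([(.024,0),(.024,.058),(.013,.092)],c2(440,530,88,196),c3(138,194,30,115))}
if __name__=="__main__":
  for k,(st,t,s) in O.items():
    for nm,mt,ms in(("both",1,1),("top",1,0),("side",0,1)):
        f=lambda p:np.nan_to_num(np.r_[mt*(ext("top",*p,st)-t),ms*(ext("side",*p,st)-s)])
        q=least_squares(f,[.5,0.]);print(k,nm,q.x.round(4),q.fun.round(1) if nm=="both" else "")
  for k,C,L,W,of in(("long",[(43,347),(452,330),(454,487),(44,504)],.23,.09,(179.5,164.5)),("short",[(393,352),(638,316),(663,446),(416,483)],.141,.076,(287.5,179.5))):
    P=[ray("top",u/5+of[0],v/5+of[1],.016)[:2] for u,v in C]
    Q=np.array([(W/2,L/2),(W/2,-L/2),(-W/2,-L/2),(-W/2,L/2)])
    def f(p):
        c,s=np.cos(p[2]),np.sin(p[2]); return (Q@np.array([[c,s],[-s,c]])+p[:2]-P).ravel()
    q=least_squares(f,[.5,0,0]);print(k,q.x[:2].round(4),np.degrees(q.x[2]).round(2),(q.fun*1e3).round(1))
    c,s=np.cos(q.x[2]),np.sin(q.x[2])
    for y in((.067,-.016,-.083) if k=="long" else(.0295,-.0385)): print("  comp",(q.x[:2]+y*np.array([-s,c])).round(4))
    print([proj("side",(*(q.x[:2]+np.array([[c,-s],[s,c]])@w),.016)).round(1) for w in Q])
E
python3 fit.py
```

```text
Traceback (most recent call last):
  File "fit.py", line 22, in <module>
    q=least_squares(f,[.5,0.]);print(k,nm,q.x.round(4),q.fun.round(1) if nm=="both" else "")
  File "fit.py", line 21, in <lambda>
    f=lambda p:np.nan_to_num(np.r_[mt*(ext("top",*p,st)-t),ms*(ext("side",*p,st)-s)])
                                                               ~~~^^^^^^^^^^^^^^
  File "fit.py", line 5, in ext
    P=np.array([proj(n,(x+R*np.cos(a),y+R*np.sin(a),z)) for R,z in st for a in A])
                ~~~~^^^^^^^^^^^^^^^^^^^^^^^^^^^^^^^^^^^
  File "h.py", line 4, in proj
    c=r.camera_info(n); q=c["view"]@np.append(p,1.); return np.array([c["cx"]+c["fx"]*q[0]/-q[2], c["cy"]-c["fy"]*q[1]/-q[2]])
ValueError: time passes only in moves, steps and waits
```

```bash
sed -i 's/^def proj/CI={n:r.camera_info(n) for n in ("top","side")}\ndef proj/; s/c=r.camera_info(n)/c=CI[n]/' h.py; python3 fit.py
```

```text
small both [0.658  0.2041] [-1.2 -0.1  0.5  1.2 -2.   0.5 -2.   0. ]
small top [0.6607 0.2024] 
small side [0.6554 0.2116] 
jar both [0.6343 0.0583] [-0.9  0.3 -0.1  0.9 -0.9  0.2 -1.1 -0. ]
jar top [0.6354 0.0575] 
jar side [0.6332 0.0606] 
timer both [ 0.6365 -0.0747] [-1.7 -0.8 -0.9  1.3 -0.7  0.3 -5.9  1.3]
timer top [ 0.6372 -0.0781] 
timer side [ 0.6353 -0.0635] 
tablet both [0.5523 0.0082] [-0.3 -0.1  0.3  1.  -0.9 -0.3 -1.2  0.5]
tablet top [0.5542 0.0077] 
tablet side [0.5506 0.0097] 
large both [0.4331 0.0032] [-1.1 -0.6 -0.1  1.1 -1.8  0.8 -4.5  1.5]
large top [0.4346 0.001 ] 
large side [0.4319 0.0097] 
teal both [ 0.5213 -0.0724] [-0.1  0.2  0.6  1.  -1.2 -0.4 -1.1  1.2]
teal top [ 0.5236 -0.0722] 
teal side [ 0.5188 -0.0732] 
clear both [ 0.6317 -0.183 ] [-1.9 -0.3  0.5  0.8 -0.7 -0.6 -6.5  1.7]
clear top [ 0.6339 -0.186 ] 
clear side [ 0.6289 -0.1702] 
long [0.496  0.2458] 5.79 [-0.1 -1.2 -0.2  0.7  0.4 -0.1 -0.   0.6]
  comp [0.4892 0.3125]
  comp [0.4976 0.2299]
  comp [0.5044 0.1632]
[array([310.6, 340. ]), array([303. , 275.9]), array([336.7, 274.6]), array([349.3, 338.2])]
short [ 0.4898 -0.2165] 11.8 [ 0.3  0.2  0.4  0.  -0.4 -0.4 -0.4  0.2]
  comp [ 0.4838 -0.1876]
  comp [ 0.4977 -0.2542]
[array([318.2, 218.3]), array([309.4, 194.6]), array([332.1, 192.8]), array([342.3, 216.2])]
```

Fits hold up: sizes match and the tray corners are within 1.2 mm. The x values from the two cameras average well. I'll start with the timer, closing at 45° to clear its neighbours.

jog_arm --deltas '[[[1,2.9,-4.55,0,-0.033],[1,2.9,-4.55,0,-0.033],[1,2.9,-4.55,0,-0.033],[1,2.9,-4.55,0,-0.033],[1,2.9,-4.55,0,-0.033],[1,2.9,-4.55,0,-0.033],[1,2.9,-4.55,0,-0.033],[1,2.9,-4.55,0,-0.033]]]' --force 20

```text
time_s: 1.1
tcp_pos: [0.4052, 0.2868, 0.2455]
eef_rot: [180.0, 0.0, -30.0]
contact_force: [0.7, 0.1, 0.5]
gripper_width: 0.0876
gripper_force: 0.0
```

jog_arm --deltas '[[[1,2.9,-4.55,0,-0.033],[1,2.9,-4.55,0,-0.033],[1,2.9,-4.55,0,-0.033],[1,2.9,-4.55,0,-0.033],[1,2.9,-4.55,0,-0.033],[1,2.9,-4.55,0,-0.033],[1,2.9,-4.55,0,-0.033],[1,2.9,-4.55,0,-0.033]]]'

```text
time_s: 2.1
tcp_pos: [0.6374, -0.0771, 0.2452]
eef_rot: [180.0, 0.0, -45.1]
contact_force: [0.7, 0.6, 1.1]
gripper_width: 0.0875
gripper_force: 0.0
```

jog_arm --deltas '[[[1,0,0,0,0],[1,0,0,0,0]]]'

```text
time_s: 2.35
tcp_pos: [0.6363, -0.0757, 0.2448]
eef_rot: [179.9, 0.1, -45.1]
contact_force: [0.3, 0.1, 0.3]
gripper_width: 0.0876
gripper_force: 0.0
```

jog_arm --deltas '[[[1,0,0,-5,0],[1,0,0,-5,0],[1,0,0,-5,0],[1,0,0,-3,0],[1,0,0,-2.3,0],[1,0,0,0,0]]]'

```text
time_s: 3.1
tcp_pos: [0.6351, -0.0744, 0.0411]
eef_rot: [179.8, 0.1, -45.0]
contact_force: [0.6, 0.1, 0.4]
gripper_width: 0.0875
gripper_force: 0.0
```

jog_arm --deltas '[[[-0.2,0,0,0,0],[-0.2,0,0,0,0],[0.2,0,0,0,0],[0.2,0,0,0,0]]]'

```text
time_s: 3.6
tcp_pos: [0.6371, -0.0755, 0.0432]
eef_rot: [-179.9, -0.0, -45.1]
contact_force: [-1.0, 1.0, 3.0]
gripper_width: 0.0565
gripper_force: 19.6
```

jog_arm --deltas '[[[0,0,0,2,0],[0,0,0,4,0],[0,0,0,5,0],[0,0,0,3,0],[0,0,0,0,0]]]'

```text
time_s: 4.22
tcp_pos: [0.638, -0.0755, 0.1855]
eef_rot: [-179.8, -0.2, -45.1]
contact_force: [0.2, 0.7, -2.7]
gripper_width: 0.0562
gripper_force: 19.2
```

jog_arm --deltas '[[[0,-1.85,4.85,0,-0.085],[0,-1.85,4.85,0,-0.085],[0,-1.85,4.85,0,-0.085],[0,-1.85,4.85,0,-0.085],[0,-1.85,4.85,0,-0.085],[0,-1.85,4.85,0,-0.085],[0,-1.85,4.85,0,-0.085],[0,-1.85,4.85,0,-0.085]]]'

```text
time_s: 5.22
tcp_pos: [0.4872, 0.3133, 0.1811]
eef_rot: [179.9, -0.1, -84.2]
contact_force: [0.9, -0.6, -1.9]
gripper_width: 0.0562
gripper_force: 19.2
```

jog_arm --deltas '[[[0,0,0,0,0],[0,0,0,0,0]]]'

```text
time_s: 5.48
tcp_pos: [0.488, 0.312, 0.1812]
eef_rot: [179.9, -0.1, -84.0]
contact_force: [-0.3, 0.6, -1.7]
gripper_width: 0.0565
gripper_force: 19.2
```

```bash
python3 - <<'E'
from h import *
print({k:np.round(v,4) for k,v in r.get_state().items() if k in("tcp_pos","gripper_width","contact_force")})
t=r.capture("top");s=r.capture("side")
crop(s,230,180,180,180,4,"pics/s1.png")
crop(t,180,165,160,120,5,"pics/t1.png")
E
```

```text
{'tcp_pos': array([0.488 , 0.312 , 0.1812]), 'contact_force': array([-0.2563,  0.5555, -1.7419]), 'gripper_width': np.float64(0.0565)}
```

View pics/s1.png

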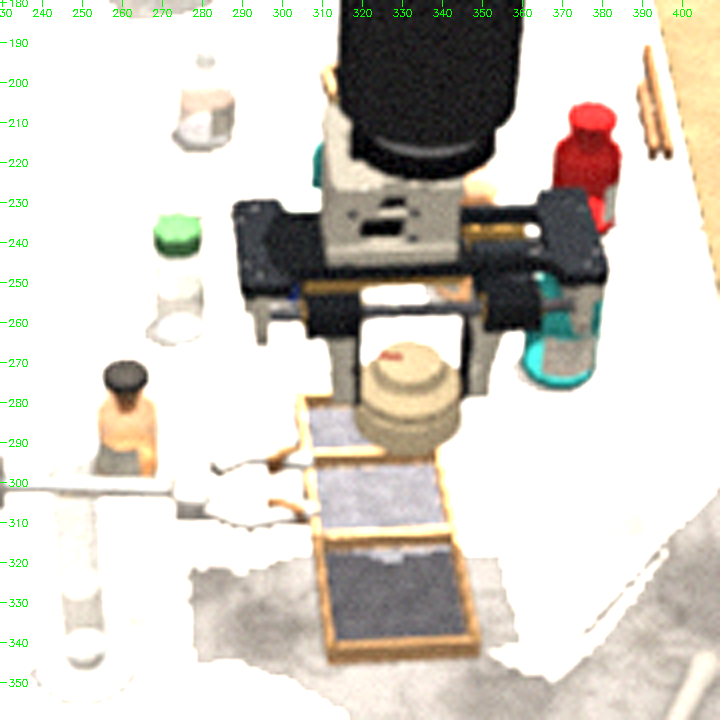

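```bash
python3 - <<'E'
from fit import *
print(ext("side",.488,.3125,[(.031,.14),(.031,.162),(.029,.188)]), [355/4+229.5,460/4+229.5,342/4+179.5,452/4+179.5])
E
```

```text
[316.83521962 345.07440535 259.95401856 294.02372417] [318.25, 344.5, 265.0, 292.5]
```

The side view shows the timer held upright between the pads, its base bottom near pixel (331,292). That matches the prediction within 1.5 px. I'll lower it now.

jog_arm --deltas '[[[0,0.1,0,-4,0],[0,0,0,-4,0],[0,0,0,-3,0],[0,0,0,-1.5,0],[0,0,0,-0.6,0],[0,0,0,0,0]]]'

```text
time_s: 6.32
tcp_pos: [0.4902, 0.3125, 0.0521]
eef_rot: [-180.0, 0.0, -84.1]
contact_force: [0.7, -0.2, -1.6]
gripper_width: 0.0562
gripper_force: 19.2
```

jog_arm --deltas '[[[0,0,0,-0.15,0],[0,0,0,-0.1,0],[0,0,0,0,0]]]'

```text
time_s: 6.7
tcp_pos: [0.4898, 0.3127, 0.0494]
eef_rot: [-180.0, 0.0, -84.0]
contact_force: [0.3, 0.1, -2.0]
gripper_width: 0.0561
gripper_force: 19.2
```

jog_arm --deltas '[[[0,0,0,-0.1,0],[0,0,0,-0.1,0],[0,0,0,0,0]]]'

```text
time_s: 7.08
tcp_pos: [0.4898, 0.3124, 0.0472]
eef_rot: [-180.0, -0.0, -84.0]
contact_force: [0.0, -0.1, 0.1]
gripper_width: 0.0562
gripper_force: 19.3
```

jog_arm --deltas '[[[0,0,0,-0.1,0],[0,0,0,0,0]]]'

```text
time_s: 7.32
tcp_pos: [0.4898, 0.3124, 0.0469]
eef_rot: [-180.0, -0.0, -84.0]
contact_force: [-3.6, -2.1, 8.4]
gripper_width: 0.0562
gripper_force: 19.9
```

jog_arm --deltas '[[[0.7,0,0,0,0],[1,0,0,0,0],[1,0,0,0,0],[1,0,0,2,0],[1,0,0,5,0],[1,0,0,5,0],[1,0,0,2.5,0]]]'

```text
time_s: 8.2
tcp_pos: [0.4906, 0.3133, 0.1942]
eef_rot: [-179.8, 0.1, -84.0]
contact_force: [0.5, 0.5, -1.4]
gripper_width: 0.0874
gripper_force: 0.0
```

jog_arm --deltas '[[[1,-0.95,-5.2,0,0],[1,-0.95,-5.2,0,0],[1,-0.95,-5.2,0,0],[1,-0.95,-5.2,0,0],[1,-0.95,-5.2,0,0],[1,-0.95,-5.1,0,0],[1,0,0,0,0],[1,0,0,0,0]]]'

```text
time_s: 9.2
tcp_pos: [0.4331, 0.0015, 0.1913]
eef_rot: [-180.0, 0.0, -84.1]
contact_force: [0.3, 0.5, 0.5]
gripper_width: 0.0877
gripper_force: 0.0
```

```bash
python3 - <<'E'
from h import *
crop(r.capture("top"),180,165,140,120,5,"pics/t2.png")
crop(r.capture("side"),230,180,180,180,4,"pics/s2.png")
E
```

```text
(no output)
```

View pics/t2.png

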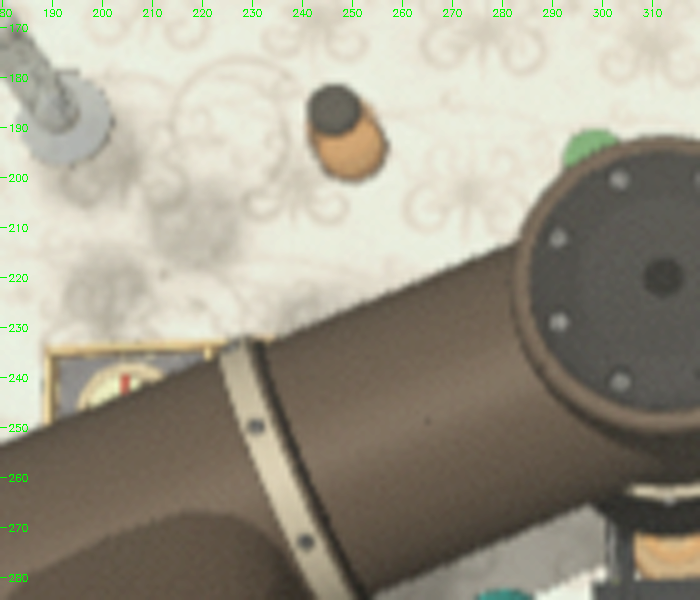

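Top: the timer sits in the widest compartment (centre about (205,245)), with the arm partly covering it. Next is the large amber.

jog_arm --deltas '[[[1,0,0,-4,0],[1,0,0,-4,0],[1,0,0,-3,0],[1,0,0,-1.5,0],[1,0,0,-0.8,0],[1,0,0,0,0]]]'

```text
time_s: 10.05
tcp_pos: [0.4328, 0.002, 0.0578]
eef_rot: [179.9, -0.0, -84.0]
contact_force: [-0.9, 0.5, -0.1]
gripper_width: 0.0874
gripper_force: 0.0
```

jog_arm --deltas '[[[0,0,0,0,0],[0,0,0,0,0],[0,0,0,0,0],[0,0,0,0,0]]]'

```text
time_s: 10.55
tcp_pos: [0.4329, 0.0015, 0.0583]
eef_rot: [-180.0, 0.0, -84.0]
contact_force: [-0.1, -0.7, 0.9]
gripper_width: 0.0532
gripper_force: 0.5
```

jog_arm --deltas '[[[0,0,0,0,0],[0,0,0,0,0]]]'

```text
time_s: 10.8
tcp_pos: [0.433, 0.0015, 0.0583]
eef_rot: [-180.0, 0.0, -84.0]
contact_force: [0.7, 0.6, 4.6]
gripper_width: 0.0514
gripper_force: 20.0
```

jog_arm --deltas '[[[0,0,0,2,0],[0,0,0,4,0],[0,0,0,5,0],[0,0,0,2,0],[0,0,0,0,0]]]'

```text
time_s: 11.42
tcp_pos: [0.4333, 0.0018, 0.1891]
eef_rot: [-179.8, 0.1, -84.0]
contact_force: [0.0, -0.1, -1.9]
gripper_width: 0.0514
gripper_force: 20.0
```

jog_arm --deltas '[[[0,1.3,4.57,0,0],[0,1.3,4.57,0,0],[0,1.3,4.57,0,0],[0,1.3,4.57,0,0],[0,1.3,4.57,0,0],[0,0,0,0,0],[0,0,0,0,0]]]'

```text
time_s: 12.3
tcp_pos: [0.4967, 0.2294, 0.186]
eef_rot: [179.8, -0.1, -84.0]
contact_force: [0.4, -0.9, -1.7]
gripper_width: 0.0519
gripper_force: 20.0
```

```bash
python3 - <<'E'
from h import *
s=r.get_state();print(s["tcp_pos"],s["gripper_width"],s["contact_force"])
crop(r.capture("side"),230,180,180,180,4,"pics/s3.png")
E
```

```text
[0.49671751 0.22938602 0.186014  ] 0.05187149537650686 [ 0.37030445 -0.85708634 -1.74422249]
```

View pics/s3.png

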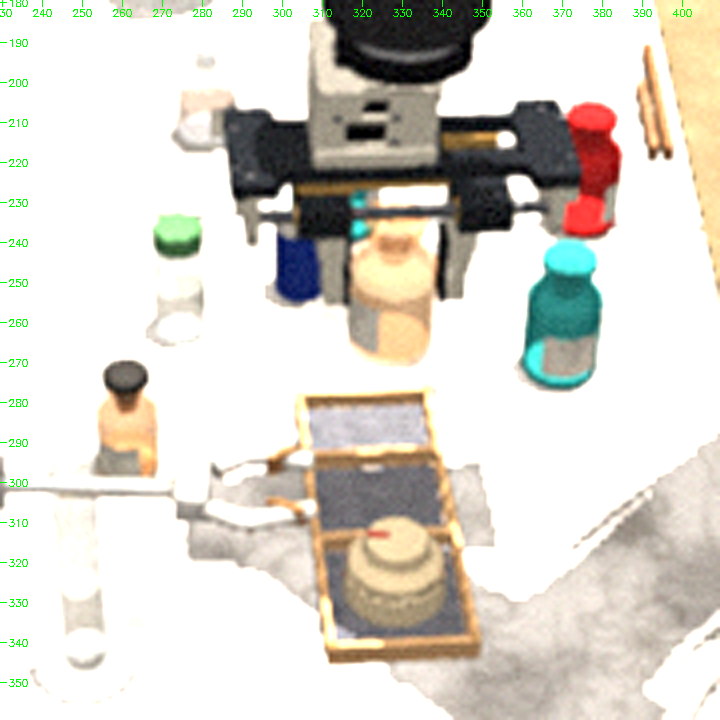

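The timer stands in the widest compartment, at side pixel (328,322). The large amber is held upright with its base at (327,270). I'll lower it into the middle compartment.

jog_arm --deltas '[[[0,0.1,0,-3,0],[0,0,0,-4,0],[0,0,0,-3,0],[0,0,0,-1.3,0],[0,0,0,-0.7,0],[0,0,0,-0.15,0],[0,0,0,0,0]]]'

```text
time_s: 13.22
tcp_pos: [0.4992, 0.2303, 0.0674]
eef_rot: [-179.9, 0.0, -84.0]
contact_force: [-1.0, 0.1, -0.9]
gripper_width: 0.0517
gripper_force: 20.0
```

jog_arm --deltas '[[[0,0,0,-0.1,0],[0,0,0,0,0]]]'

```text
time_s: 13.48
tcp_pos: [0.4989, 0.2302, 0.0659]
eef_rot: [-180.0, 0.0, -84.0]
contact_force: [-0.2, 0.1, -1.0]
gripper_width: 0.0515
gripper_force: 20.0
```

jog_arm --deltas '[[[0,0,0,-0.1,0],[0,0,0,0,0]]]'

```text
time_s: 13.72
tcp_pos: [0.4987, 0.23, 0.0645]
eef_rot: [180.0, -0.0, -84.0]
contact_force: [-0.0, 0.8, -1.7]
gripper_width: 0.0516
gripper_force: 20.0
```

jog_arm --deltas '[[[0,0,0,-0.1,0],[0,0,0,-0.1,0],[0,0,0,0,0]]]'

```text
time_s: 14.1
tcp_pos: [0.4987, 0.23, 0.0625]
eef_rot: [180.0, -0.0, -84.0]
contact_force: [0.6, -0.6, -1.4]
gripper_width: 0.0515
gripper_force: 20.0
```

jog_arm --deltas '[[[0,0,0,-0.05,0],[0,0,0,0,0]]]'

```text
time_s: 14.35
tcp_pos: [0.4988, 0.23, 0.0623]
eef_rot: [-180.0, -0.0, -84.0]
contact_force: [-1.8, -0.1, 3.1]
gripper_width: 0.0515
gripper_force: 20.0
```

jog_arm --deltas '[[[0.7,0,0,0,0],[1,0,0,0,0],[1,0,0,0,0],[1,0,0,2,0],[1,0,0,5,0],[1,0,0,5,0],[1,0,0,1,0]]]'

```text
time_s: 15.22
tcp_pos: [0.5003, 0.2311, 0.1959]
eef_rot: [-179.7, 0.2, -84.0]
contact_force: [-0.1, 0.8, -0.7]
gripper_width: 0.0874
gripper_force: 0.0
```

jog_arm --deltas '[[[1,0.9,-3.7,0,-0.134],[1,0.9,-3.7,0,-0.134],[1,0.9,-3.7,0,-0.134],[1,0.9,-3.7,0,-0.134],[1,0.9,-3.7,0,-0.134],[1,0.9,-3.7,0,-0.134],[1,0,0,0,0],[1,0,0,0,0]]]'

```text
time_s: 16.23
tcp_pos: [0.5524, 0.0079, 0.1914]
eef_rot: [180.0, -0.0, -130.1]
contact_force: [-0.4, -0.1, 0.6]
gripper_width: 0.0878
gripper_force: 0.0
```

jog_arm --deltas '[[[1,0,0,-4,0],[1,0,0,-4,0],[1,0,0,-4,0],[1,0,0,-2,0],[1,0,0,-1.2,0],[1,0,0,0,0]]]'

```text
time_s: 16.98
tcp_pos: [0.5524, 0.0085, 0.0396]
eef_rot: [180.0, -0.1, -130.0]
contact_force: [-0.2, -0.4, 0.1]
gripper_width: 0.0877
gripper_force: 0.0
```

jog_arm --deltas '[[[-0.5,0,0,0,0],[-0.5,0,0,0,0],[-0.5,0,0,0,0],[-0.5,0,0,0,0],[-0.5,0,0,0,0],[-0.5,0,0,0,0],[-0.5,0,0,0,0]]]' --force 15

```text
time_s: 17.85
tcp_pos: [0.5529, 0.008, 0.0401]
eef_rot: [-180.0, 0.0, -130.1]
contact_force: [0.6, 0.8, 1.7]
gripper_width: 0.0375
gripper_force: 15.0
```

jog_arm --deltas '[[[-0.5,0,0,2,0],[-0.5,0,0,4,0],[-0.5,0,0,5,0],[-0.5,0,0,4,0],[-0.5,0,0,0,0]]]'

```text
time_s: 18.48
tcp_pos: [0.5545, 0.0084, 0.1936]
eef_rot: [-179.8, 0.3, -130.1]
contact_force: [0.6, -0.7, -1.8]
gripper_width: 0.0379
gripper_force: 15.0
```

jog_arm --deltas '[[[-0.5,-0.81,2.59,0,0.134],[-0.5,-0.81,2.59,0,0.134],[-0.5,-0.81,2.59,0,0.134],[-0.5,-0.81,2.59,0,0.134],[-0.5,-0.81,2.59,0,0.134],[-0.5,-0.81,2.59,0,0.134],[-0.5,0,0,0,0],[-0.5,0,0,0,0]]]'

```text
time_s: 19.48
tcp_pos: [0.5038, 0.163, 0.1893]
eef_rot: [179.9, -0.0, -84.1]
contact_force: [0.5, -0.4, -0.8]
gripper_width: 0.0375
gripper_force: 15.0
```

```bash
python3 - <<'E'
from h import *
s=r.get_state();print(s["tcp_pos"],s["gripper_width"],s["contact_force"])
crop(r.capture("side"),230,180,180,180,4,"pics/s4.png")
E
```

```text
[0.50375498 0.16302935 0.18927597] 0.0374745753754135 [ 0.54650634 -0.40815132 -0.83191623]
```

View pics/s4.png

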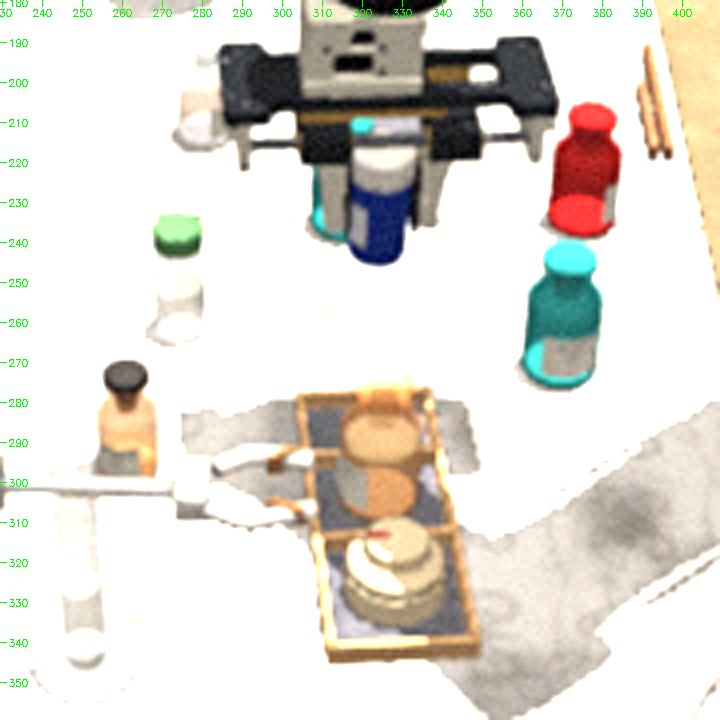

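The large amber stands in the middle compartment (side (324,290)), and the tablet bottle is held upright with its base at (324,245). I'll lower it into the narrowest compartment.

jog_arm --deltas '[[[-0.5,0,-0.2,-4,0],[-0.5,0,0,-4,0],[-0.5,0,0,-3,0],[-0.5,0,0,-2,0],[-0.5,0,0,-1,0],[-0.5,0,0,-0.1,0],[-0.5,0,0,0,0]]]'

```text
time_s: 20.4
tcp_pos: [0.5047, 0.1615, 0.0498]
eef_rot: [-179.9, 0.0, -84.1]
contact_force: [-0.1, -0.2, -0.8]
gripper_width: 0.0378
gripper_force: 15.0
```

jog_arm --deltas '[[[-0.5,0,0,-0.1,0],[-0.5,0,0,-0.1,0],[-0.5,0,0,0,0]]]'

```text
time_s: 20.78
tcp_pos: [0.5042, 0.1615, 0.0472]
eef_rot: [-180.0, 0.0, -84.0]
contact_force: [0.7, 0.5, -1.0]
gripper_width: 0.0375
gripper_force: 15.0
```

jog_arm --deltas '[[[-0.5,0,0,-0.1,0],[-0.5,0,0,0,0]]]'

```text
time_s: 21.02
tcp_pos: [0.5041, 0.1614, 0.046]
eef_rot: [180.0, -0.0, -84.0]
contact_force: [0.6, 0.1, -0.8]
gripper_width: 0.0378
gripper_force: 15.0
```

jog_arm --deltas '[[[-0.5,0,0,-0.1,0],[-0.5,0,0,0,0]]]'

```text
time_s: 21.28
tcp_pos: [0.5041, 0.1614, 0.045]
eef_rot: [180.0, -0.0, -84.0]
contact_force: [-0.2, -0.3, -1.1]
gripper_width: 0.0378
gripper_force: 15.0
```

jog_arm --deltas '[[[-0.5,0,0,-0.1,0],[-0.5,0,0,0,0]]]'

```text
time_s: 21.52
tcp_pos: [0.5042, 0.1614, 0.0441]
eef_rot: [-180.0, 0.0, -84.0]
contact_force: [0.2, 0.6, 0.1]
gripper_width: 0.0376
gripper_force: 15.0
```

jog_arm --deltas '[[[-0.5,0,0,-0.05,0],[0,0,0,0,0],[0.5,0,0,0,0],[1,0,0,0,0],[1,0,0,0,0],[1,0,0,0,0],[1,0,0,2,0],[1,0,0,4,0]]]'

```text
time_s: 22.52
tcp_pos: [0.5031, 0.1607, 0.1028]
eef_rot: [179.8, -0.1, -84.1]
contact_force: [0.6, 0.7, 0.8]
gripper_width: 0.0872
gripper_force: 0.0
```

jog_arm --deltas '[[[1,0,0,5,0],[1,0,0,4,0],[1,3.85,1.05,0,0],[1,3.85,1.05,0,0],[1,3.85,1.05,0,0],[1,3.85,1.05,0,0],[1,0,0,0,0],[1,0,0,0,0]]]' --force 20

```text
time_s: 23.52
tcp_pos: [0.6577, 0.2031, 0.1929]
eef_rot: [179.9, -0.0, -84.1]
contact_force: [-0.4, -0.7, -0.3]
gripper_width: 0.0876
gripper_force: 0.0
```

```bash
python3 - <<'E'
from h import *
print(r.get_state()["joints"],r.get_state()["tcp_pos"])
for u,v,z in((192,188,0),(133,168,0)): print(ray("top",u,v,z).round(3))
s=r.capture("side");crop(s,230,180,180,180,4,"pics/s5.png")
E
```

```text
[ 3.33356876e+01  2.37388367e+01 -1.48341261e+00 -1.53751201e-02
 -6.48522060e+01 -2.73874931e+01] [0.65767867 0.20313249 0.19285718]
[0.671 0.375 0.   ]
[0.722 0.556 0.   ]
```

View pics/s5.png

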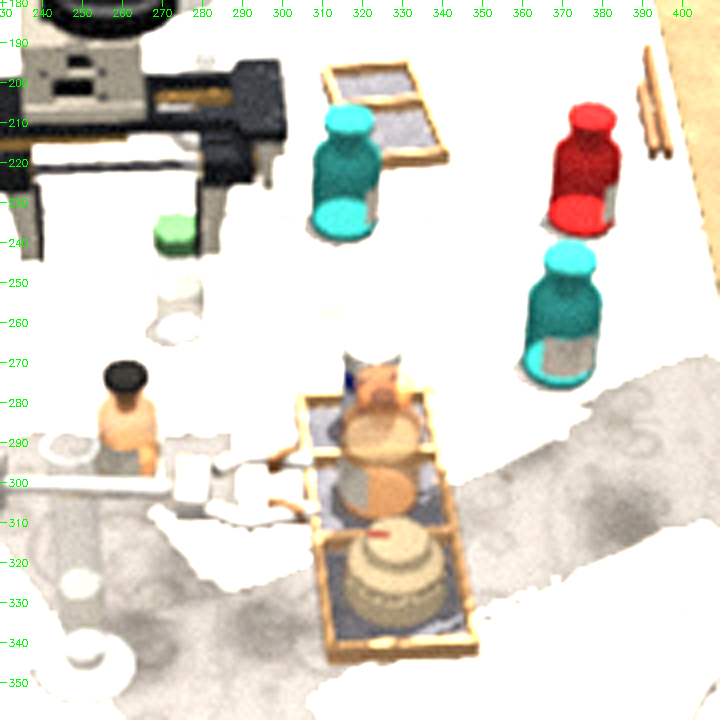

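All three items stand in the long tray. The gripper (centre column about 260) is aligned over the small amber, whose black stopper is at side (261,274). I'll descend.

jog_arm --deltas '[[[1,0,0,-4,0],[1,0,0,-4,0],[1,0,0,-4,0],[1,0,0,-2,0],[1,0,0,-0.9,0],[1,0,0,0,0]]]'

```text
time_s: 24.32
tcp_pos: [0.6579, 0.2034, 0.0449]
eef_rot: [-180.0, -0.0, -84.0]
contact_force: [-0.2, -0.2, 0.4]
gripper_width: 0.0875
gripper_force: 0.0
```

jog_arm --deltas '[[[-0.3,0,0,0,0],[-0.3,0,0,0,0],[-0.3,0,0,0,0],[-0.3,0,0,0,0],[-0.3,0,0,0,0],[-0.3,0,0,0,0],[-0.3,0,0,0,0]]]'

```text
time_s: 25.2
tcp_pos: [0.6581, 0.2033, 0.0446]
eef_rot: [180.0, -0.0, -84.0]
contact_force: [-0.5, -0.6, 0.7]
gripper_width: 0.0416
gripper_force: 20.0
```

jog_arm --deltas '[[[-0.3,0,0,2,0],[-0.3,0,0,4,0],[-0.3,0,0,5,0],[-0.3,0,0,3.5,0],[-0.3,0,0,0,0]]]'

```text
time_s: 25.82
tcp_pos: [0.6597, 0.2041, 0.1934]
eef_rot: [-179.7, 0.1, -84.0]
contact_force: [-0.2, 1.1, -1.6]
gripper_width: 0.0415
gripper_force: 20.0
```

jog_arm --deltas '[[[-0.3,-2.18,-4.89,0,0.0127],[-0.3,-2.18,-4.89,0,0.0127],[-0.3,-2.18,-4.89,0,0.0127],[-0.3,-2.18,-4.89,0,0.0127],[-0.3,-2.18,-4.89,0,0.0127],[-0.3,-2.18,-4.89,0,0.0127],[-0.3,-2.18,-4.89,0,0.0127],[-0.3,-2.18,-4.89,0,0.0127]]]'

```text
time_s: 26.82
tcp_pos: [0.4822, -0.189, 0.1886]
eef_rot: [179.9, 0.0, -78.2]
contact_force: [0.4, -0.4, -0.5]
gripper_width: 0.0413
gripper_force: 20.0
```

jog_arm --deltas '[[[-0.3,0,0,0,0],[-0.3,0,0,0,0]]]'

```text
time_s: 27.08
tcp_pos: [0.4833, -0.1879, 0.1889]
eef_rot: [180.0, 0.0, -78.3]
contact_force: [-0.1, 0.4, -1.2]
gripper_width: 0.0417
gripper_force: 20.0
```

```bash
python3 - <<'E'
from h import *
s=r.get_state();print(s["tcp_pos"],s["gripper_width"],s["contact_force"])
crop(r.capture("side"),240,140,160,120,5,"pics/s6.png")
E
```

```text
[ 0.48334162 -0.18794046  0.18886756] 0.04169072723321979 [-0.0501742   0.37416339 -1.15568658]
```

View pics/s6.png

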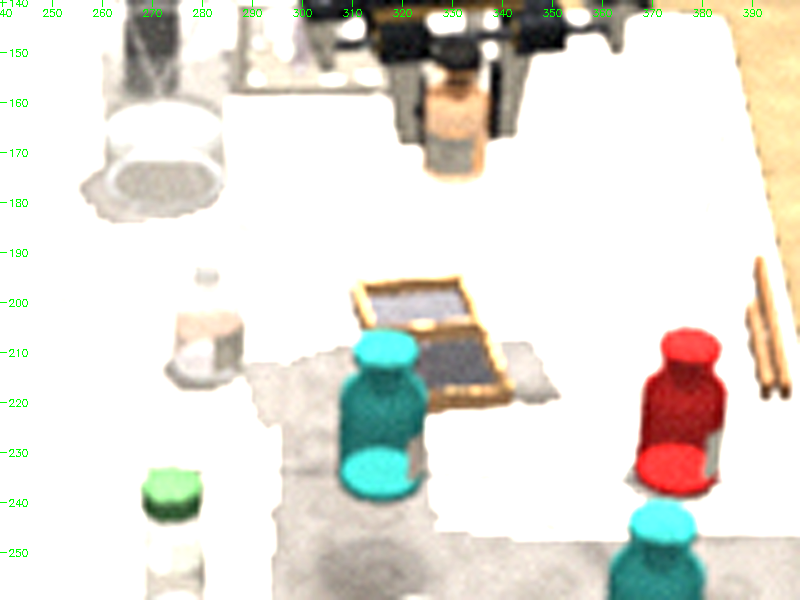

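The small amber is held upright with its base at (330,175), over the wider compartment. I'll lower it.

jog_arm --deltas '[[[-0.3,0,0,-4,0],[-0.3,0,0,-4,0],[-0.3,0,0,-3,0],[-0.3,0,0,-1.6,0],[-0.3,0,0,-0.9,0],[-0.3,0,0,-0.1,0],[-0.3,0,0,0,0]]]'

```text
time_s: 28.0
tcp_pos: [0.4844, -0.1876, 0.0541]
eef_rot: [-179.9, -0.0, -78.2]
contact_force: [0.6, -0.1, -0.8]
gripper_width: 0.0418
gripper_force: 20.0
```

jog_arm --deltas '[[[-0.3,0,0,-0.1,0],[-0.3,0,0,-0.1,0],[-0.3,0,0,0,0]]]'

```text
time_s: 28.38
tcp_pos: [0.4838, -0.1879, 0.0517]
eef_rot: [-180.0, -0.0, -78.2]
contact_force: [-0.6, 0.1, -1.1]
gripper_width: 0.0413
gripper_force: 20.0
```

jog_arm --deltas '[[[-0.3,0,0,-0.1,0],[-0.3,0,0,0,0]]]'

```text
time_s: 28.62
tcp_pos: [0.4837, -0.1878, 0.0505]
eef_rot: [180.0, 0.0, -78.2]
contact_force: [0.2, -0.3, -1.2]
gripper_width: 0.0417
gripper_force: 20.0
```

jog_arm --deltas '[[[-0.3,0,0,-0.1,0],[-0.3,0,0,0,0]]]'

```text
time_s: 28.88
tcp_pos: [0.4837, -0.1878, 0.0495]
eef_rot: [180.0, 0.0, -78.2]
contact_force: [-0.7, 0.1, -0.7]
gripper_width: 0.0412
gripper_force: 20.0
```

jog_arm --deltas '[[[-0.3,0,0,-0.1,0],[-0.3,0,0,0,0]]]'

```text
time_s: 29.12
tcp_pos: [0.4838, -0.1878, 0.0486]
eef_rot: [-180.0, -0.0, -78.2]
contact_force: [0.1, -0.4, -0.6]
gripper_width: 0.0418
gripper_force: 20.0
```

jog_arm --deltas '[[[-0.3,0,0,-0.05,0],[-0.3,0,0,0,0]]]'

```text
time_s: 29.38
tcp_pos: [0.4838, -0.1878, 0.0485]
eef_rot: [-180.0, -0.0, -78.2]
contact_force: [-1.2, 1.5, 6.5]
gripper_width: 0.0417
gripper_force: 20.0
```

jog_arm --deltas '[[[0.2,0,0,0,0],[0.7,0,0,0,0],[1,0,0,0,0],[1,0,0,0,0],[1,0,0,0,0],[1,0,0,2,0],[1,0,0,5,0],[1,0,0,5,0]]]'

```text
time_s: 30.38
tcp_pos: [0.4834, -0.1878, 0.1692]
eef_rot: [179.9, 0.0, -78.2]
contact_force: [1.1, -0.1, -0.3]
gripper_width: 0.0878
gripper_force: 0.0
```

jog_arm --deltas '[[[1,0,0,3,0],[1,2.51,4.09,0,0],[1,2.51,4.09,0,0],[1,2.51,4.09,0,0],[1,2.51,4.09,0,0],[1,2.51,4.09,0,0],[1,2.51,4.09,0,0],[1,0,0,0,0]]]'

```text
time_s: 31.38
tcp_pos: [0.6356, 0.0602, 0.1971]
eef_rot: [180.0, -0.0, -78.1]
contact_force: [-0.1, -0.2, -0.0]
gripper_width: 0.0877
gripper_force: 0.0
```

jog_arm --deltas '[[[1,0,0,0,0],[1,0,0,-4,0],[1,0,0,-5,0],[1,0,0,-3,0],[1,0,0,-1.6,0],[1,0,0,-0.7,0],[1,0,0,0,0]]]'

```text
time_s: 32.25
tcp_pos: [0.6347, 0.0575, 0.0557]
eef_rot: [-180.0, -0.0, -78.2]
contact_force: [-0.1, -0.2, -0.3]
gripper_width: 0.0876
gripper_force: 0.0
```

jog_arm --deltas '[[[1,0,0,-0.3,0],[-0.5,0,0,0,0],[-0.5,0,0,0,0],[-0.5,0,0,0,0],[-0.5,0,0,0,0],[-0.5,0,0,0,0],[-0.5,0,0,0,0],[-0.5,0,0,0,0]]]'

```text
time_s: 33.25
tcp_pos: [0.6344, 0.0576, 0.0521]
eef_rot: [-180.0, 0.0, -78.2]
contact_force: [0.2, 0.1, 0.3]
gripper_width: 0.0362
gripper_force: 20.0
```

jog_arm --deltas '[[[-0.5,0,0,0,0],[-0.5,0,0,2,0],[-0.5,0,0,4,0],[-0.5,0,0,5,0],[-0.5,0,0,3,0],[-0.5,0,0,0,0]]]'

```text
time_s: 34.0
tcp_pos: [0.6356, 0.058, 0.1951]
eef_rot: [-179.7, 0.0, -78.2]
contact_force: [-0.1, -0.9, -1.3]
gripper_width: 0.0362
gripper_force: 20.0
```

jog_arm --deltas '[[[-0.5,-1.95,-4.45,0,0],[-0.5,-1.95,-4.45,0,0],[-0.5,-1.95,-4.45,0,0],[-0.5,-1.95,-4.45,0,0],[-0.5,-1.95,-4.45,0,0],[-0.5,-1.95,-4.45,0,0],[-0.5,-1.95,-4.45,0,0],[-0.5,0,0,0,0]]]'

```text
time_s: 35.0
tcp_pos: [0.4956, -0.256, 0.1907]
eef_rot: [179.9, 0.1, -78.4]
contact_force: [0.0, 0.4, -0.7]
gripper_width: 0.0361
gripper_force: 20.0
```

```bash
python3 - <<'E'
from h import *
s=r.get_state();print(s["tcp_pos"],s["gripper_width"],s["contact_force"])
crop(r.capture("side"),240,120,160,120,5,"pics/s7.png")
E
```

```text
[ 0.49557799 -0.25601194  0.19069702] 0.03608003021642967 [ 0.01362988  0.44795417 -0.72456465]
```

View pics/s7.png

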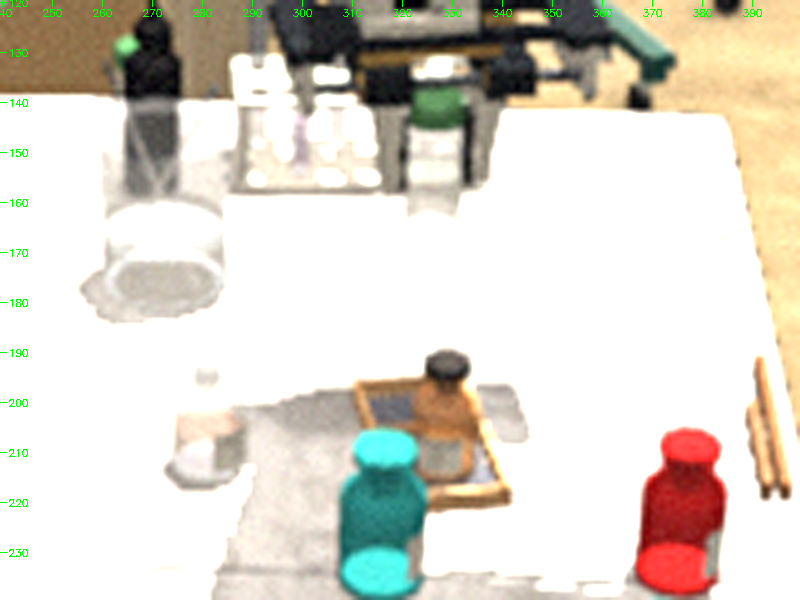

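The small amber stands in the wider compartment at (328,205). The jar is held upright with its green lid at (327,140). I'll lower it into the narrower compartment.

jog_arm --deltas '[[[-0.5,0,0,-3,0],[-0.5,0,0,-4,0],[-0.5,0,0,-3,0],[-0.5,0,0,-1.7,0],[-0.5,0,0,-0.9,0],[-0.5,0,0,-0.3,0],[-0.5,0,0,0,0]]]'

```text
time_s: 35.92
tcp_pos: [0.4982, -0.2537, 0.0634]
eef_rot: [-180.0, -0.0, -78.2]
contact_force: [0.0, -0.4, -0.6]
gripper_width: 0.0366
gripper_force: 20.0
```

jog_arm --deltas '[[[-0.5,0,0,-0.1,0],[-0.5,0,0,0,0]]]'

```text
time_s: 36.17
tcp_pos: [0.4981, -0.254, 0.0625]
eef_rot: [-180.0, -0.0, -78.2]
contact_force: [0.2, -0.3, -0.4]
gripper_width: 0.0362
gripper_force: 20.0
```

jog_arm --deltas '[[[-0.5,0,0,-0.2,0],[-0.5,0,0,-0.2,0],[-0.5,0,0,-0.1,0],[-0.5,0,0,0,0]]]'

```text
time_s: 36.67
tcp_pos: [0.4978, -0.2539, 0.0569]
eef_rot: [180.0, 0.0, -78.2]
contact_force: [-0.5, -0.9, -1.0]
gripper_width: 0.0363
gripper_force: 20.0
```

jog_arm --deltas '[[[-0.5,0,0,-0.1,0],[-0.5,0,0,0,0]]]'

```text
time_s: 36.92
tcp_pos: [0.4979, -0.2539, 0.0561]
eef_rot: [-180.0, -0.0, -78.2]
contact_force: [-0.4, -0.2, -0.8]
gripper_width: 0.0362
gripper_force: 20.0
```

jog_arm --deltas '[[[-0.5,0,0,-0.07,0],[-0.5,0,0,0,0]]]'

```text
time_s: 37.17
tcp_pos: [0.498, -0.254, 0.0559]
eef_rot: [-180.0, -0.0, -78.2]
contact_force: [-1.6, 0.8, 5.2]
gripper_width: 0.0363
gripper_force: 20.0
```

jog_arm --deltas '[[[0,0,0,0,0],[0.7,0,0,0,0],[1,0,0,0,0],[1,0,0,0,0],[1,0,0,0,0],[1,0,0,2,0],[1,0,0,5,0],[1,0,0,5,0]]]'

```text
time_s: 38.17
tcp_pos: [0.4975, -0.2539, 0.1764]
eef_rot: [179.9, 0.0, -78.2]
contact_force: [0.6, -0.4, -0.6]
gripper_width: 0.0877
gripper_force: 0.0
```

jog_arm --deltas '[[[1,0,0,5,0],[1,-0.5,5,2,0],[1,-0.5,5,0,0],[1,-0.5,5,0,0],[1,0,5,0,0],[1,0,5,0,0],[1,0,0,0,0],[1,0,0,0,0]]]'

```text
time_s: 39.17
tcp_pos: [0.4827, -0.0038, 0.2453]
eef_rot: [180.0, -0.0, -78.2]
contact_force: [0.3, -0.5, -0.2]
gripper_width: 0.0879
gripper_force: 0.0
```

```bash
python3 - <<'E'
from h import *
s=r.get_state();print(s["time_s"],s["tcp_pos"],s["gripper_width"])
t=r.capture("top");d=r.capture("side")
crop(t,180,160,260,150,3,"pics/t8.png");crop(d,235,165,160,190,3,"pics/s8.png")
a,b=cv2.imread("pics/t8.png"),cv2.imread("pics/s8.png")
a=cv2.resize(a,(480,277));b=cv2.resize(b,(300,356))
o=np.zeros((360,790,3),np.uint8);o[:277,:480]=a;o[:356,485:785]=b;cv2.imwrite("pics/f8.png",o)
E
```

```text
39.175 [ 0.48274148 -0.00380271  0.24534848] 0.0879225498241327
```

View pics/f8.png

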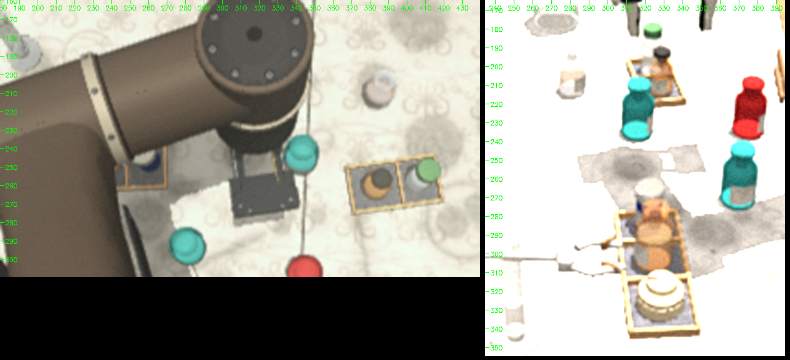

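All five items stand upright in their compartments: short tray in the top view, long tray in the side view. The clear bottle, beaker, cylinder and look-alikes haven't moved, and the gripper is clear. I'm handing in.

```bash
python3 -c "
from plant import r
print(r.close_job())"
```

```text
the job is handed in; nothing more can be done
None
```

Both kits are made up and handed in at about 39 s: all five items were set down upright in their compartments in the order asked, and nothing else was moved.

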